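# Pin a telescopic pole to its service mount and hold it pulled out to the second stop

### The job

Take the loose steel pin from its wooden holder and drop it fully home through the mount and the eye of the telescopic pole, so that the pole cannot slide. Then squeeze the pole's handle across its release button, pull the handle straight out past the first stop to the second stop, and finish while still gripping and holding it fully extended (a spring draws it back if let go), as it would be held for an inspection of the tubes. Do not knock or shift the small tub, the box of fixings or the brass valve standing nearby.

Things in the scene. Friction and masses are not known exactly. Their poses are not given: they have to be found in the camera images.
- mount: Fixed steel mount. Origin on the bench right below the pin hole; z up; +y: the way the pole points and is pulled (roughly robot's left); -x: side towards the robot. Base plate 96 x 205 x 8 mm, y = -30 to 175 mm. Round the hole two clevis plates 50 x 44 x 6 mm, tops at z = 42 and 64; end web at y = -30 to -22; strap blocks to z = 68 at y = 55 and 135. Pole axis level, along y, at z = 50 mm.
- mount_hole (a point): Centre of the mouth of the vertical 12 mm pin hole, in the top face of the upper clevis plate, 64 mm above the bench. The hole goes on through the pole's flat eye (12 mm thick, between the plates, its 12 mm hole in line) and the lower plate; free space below.
- pin: Loose steel pin, about 60 g, upright: shank 10 mm thick, 42 mm long, tapered foot; above it a round grip head 18 mm thick, 36 mm high. Origin at the foot's tip, z towards the head (head z = 42 to 78 mm). Starts standing in its holder, foot 6 mm over the bench. Fully home in the mount its head rests on the upper plate, foot 22 mm over the bench. Holes are 2 mm wider than the shank.
- pin_holder: Light wooden block 46 x 46 x 30 mm, fixed to the bench, with one vertical 12 mm hole 24 mm deep in the middle of its top, in which the pin starts. Origin at the centre of its underside.
- handle: Grey plastic handle at the pole's free end. Origin at the grip's centre, 50 mm over the bench, axes as the mount's; 213 mm along the mount's y from the pin hole when shut. Grip 30 mm wide (x), 66 long (y), 36 high, flat sided; at its outer end (y = 32 to 42 mm) a 46 x 46 mm flange keeps fingers from slipping off. Gripped across x from above, centred on the origin, it presses the button.
- button_face (a point): Middle of the outer face of the release button: a black block 28 mm long (y) and 22 mm high in the handle's -x side, standing 5 mm proud of it; it moves in along +x.
- release_button (a joint): How far the release button is pressed, m: 0 out, 0.005 flush with the handle's side, 0.006 limit. Sprung: starts to give at 2.4 N, flush at 5.4 N. Until it is pressed 0.003 or so the shut pole is locked and cannot be pulled out; it comes out again when the grip is opened.
- inner_rod (a joint): Travel of the handle and inner rod out of the middle tube, m: 0 shut, 0.060 at the first stop. Spring returned, 3 to 4 N; comes out first.
- middle_tube (a joint): Travel of the middle tube out of the outer tube, m: 0 shut, 0.060 at the end, the second stop. Spring returned, 6 to 7 N; begins to come out once the inner rod is at the first stop. With both out the handle has travelled 120 mm.
- outer_tube (a joint): How far the outer tube with its eye has slid out of place in the mount along +y, m: 0 as found, holes in line; limit 0.050. About 2 N moves it unless the pin is in; with the pin in it has some 2 mm of play.
- tub_small: White lidded tub, 64 mm wide and 66 mm high; origin at the centre of its underside. To be left alone.
- fixing_box: Small blue and white carton, 75 x 132 x 66 mm; origin at the centre of its underside. To be left alone.
- ball_valve: Brass ball valve with a red lever, 36 x 85 x 50 mm; origin at the centre of its underside. To be left alone.

How it is judged:
On the way, in this order (a step that is already met when the one before it is completed fails the run):
1. the pin is fully home through the mount and the eye, the pole still shut and in place (z of pin in the frame of mount between 0.015 and 0.029 m and horizontal distance between pin and mount_hole below 0.006 m and angle between pin's own z axis and vertical below 0.2 rad and value of joint outer_tube below 0.008 m and value of joint each of inner_rod, middle_tube below 0.01 m), for 0.2 s.
2. the release button is pressed by the gripper, the pole still shut (value of joint release_button above 0.003 m and contact force between the fingers and handle above 2 N and value of joint inner_rod below 0.02 m and value of joint middle_tube below 0.01 m), for 0.1 s.
3. the handle is pulled out to the second stop, pin in place (value of joint each of inner_rod, middle_tube above 0.053 m and z of pin in the frame of mount between 0.015 and 0.029 m and horizontal distance between pin and mount_hole below 0.006 m and angle between pin's own z axis and vertical below 0.2 rad and value of joint outer_tube below 0.008 m), for 0.2 s.
At the end, for the whole second after the job is handed in: Fingers grip the handle (over 2 N), holding it at rest with both stages within 7 mm of their 60 mm stops; pin home (foot under 29 mm over the bench, within 6 mm of the hole axis, upright within 0.2 rad); outer tube slid less than 8 mm; tub, box and valve moved under 25 mm (all of step 3 and contact force between the fingers and handle above 2 N and velocity of joint inner_rod between -0.02 and 0.02 m/s and velocity of joint middle_tube between -0.02 and 0.02 m/s); the arm keeps its last pose, push and grip.
It fails at once if the tub small is knocked or shifted (more than 25 mm) (distance of tub_small from where it was at the start of the episode above 0.025 m).
It fails at once if the fixing box is knocked or shifted (more than 25 mm) (distance of fixing_box from where it was at the start of the episode above 0.025 m).
It fails at once if the ball valve is knocked or shifted (more than 25 mm) (distance of ball_valve from where it was at the start of the episode above 0.025 m).
It also fails if it takes over 61 s, if anything falls off the work surface, if the arm or the gripper's body presses on something with over 40 N, if the wrist force passes 120 N, or if a joint passes its speed limit or range.

### The arm

A 6-joint arm with a two-finger parallel gripper is mounted at the origin on a cart in front of the work surface, level with it; the furniture and walls round the work are solid. World frame = base frame: x ahead of the robot, y to its left, z up, the work surface at z = 0. Lengths are in m, angles in rad, forces in N, time in s.
With the tool pointing down it reaches from about 0.225 to 0.875 m from the base axis. Payload 3.4 kg.
Tool frame: the origin (TCP) lies at the very end of the fingers, on their centre line; the grasp point (between the pads) lies 19 mm behind it (grip_depth is the distance from the TCP to the grasp point, in m); x points along the fingers, z is the direction in which the jaws open and shut, and the axes are right-handed (so a half turn about x gives the same grasp; the last joint's range is limited). The gripper opens to 85 mm and grips with 20 to 120 N. Pads are 22 mm wide; open, the fingers measure 114 mm over their backs; the gripper's body (76 mm by 85 mm) begins 54 mm behind the grasp point. The pads swing forward as they close: fully open they stand 13 mm farther back than shut.
Start: joints at [1.155, 0.276, 1.505, -0, 1.361, -0.121], TCP at [0.167, 0.55, 0.231] pointing down, gripper open.
Joint ranges: [-2.89, 2.89], [-0.75, 2.08], [0.22, 2.7], [-1.18, 4.32], [0.11, 2.71], [-2.7, 2.7]. Speed limits (rad/s): [2.57, 2.57, 3.14, 3.14, 3.14, 3.14].

### API

Orientations are given as a unit quaternion [w, x, y, z].
In Python, from rig import get_state, get_image, sign_off, grip_depth gives the robot as it stands. The module is installed in compiled form; this text tells all that it offers.
- The arm moves only by the tool arm_command, never from a script. Its argument "series" is a list of rows, each an object with "dp": the shift along the tool's x, y, z scaled (see below), a list of three; "angular": the turn, a rotation vector about the tool's x, y, z scaled (see below), a list of three; "gripper": the finger opening in mm, from 0 to 85.4. A call has exactly 8 rows; each row shifts and turns the pose as measured when the row begins, along the tool's axes as they then stand; what a row does not reach is not made up. The controller multiplies each number of a shift by 0.12 m and each number of a turn by 90 degrees. A row lasts 1/8 s, in which the tool goes at most 62.5 mm and 10.7 degrees, less where a joint would pass 70% of its speed; a pose out of reach is approached as far as the arm can. A call with a number of a shift or a turn outside -1 to 1 is refused whole. A call with a gripper value outside its range is refused whole. The fingers move at their own pace and stop on an object; "grip_force" is the grip in N (left out, the last holds). Time passes only in rows, so rows that do not move let the fingers close, or fill a call up. It gives the time, the measured TCP pose, the force and the opening at its end, in the units of the state.
- get_state(): the state, without advancing time (a new reading comes with each control period).
- get_image(name): name is "side" or "top" or "wrist"; returns a dict with "image" (400x640x3 uint8, blue, green, red), "depth" (400x640 float32, m along the optical axis (not along the pixel's ray), 0 where there is no reading), "mtx" (3x3 intrinsics, pixels), "view" (4x4, takes a point from world to camera coordinates); the wrist camera has in their place "mount" (4x4, takes a point from camera to tool coordinates, whose origin is the TCP and whose axes are the tool frame's). Camera axes: x right, y up, looking along -z (the intrinsics and any distortion apply to the point x, -y, -z); pixel columns grow to the right and rows downward; lengths in m; the calibration is good to about 2 mm. The wrist camera is an equidistant fisheye: a pixel r from the principal point sees the ray r / f radians off the axis. A picture is of the moment at which its call begins: read the wrist's pose just before it.
- sign_off(): hands the job in, once; it reports no verdict.
The state is a dict: "clock": time; "qpos": joint angles; "qd": joint speeds; "effort": joint torques, N m; "position": TCP position; "ee_rot": TCP orientation; "contact_force": force on the tool from outside, world axes, zero at the start; "moment": the same for the moment, N m; "width": finger opening in m.
Only numpy, scipy, OpenCV 4.12 (cv2) and the standard library are available. Lean on these libraries where they do the work, as an engineer would, in place of code of your own. Each camera call takes 0.05 s, during which the arm holds its last target. There are 200 camera calls.

## Working session

There is one attempt and no reset: what is moved stays moved. The work goes in short steps, Python scripts to look and compute and a tool call to move; the robot and the scene stay as the last step left them, time stands still between calls to the robot, and variables do not carry over. Pictures are saved under pics/ and viewed, about 8 in all and at most 12, crops included, and the job is handed in when it is done.

Besides the shell and the picture viewer there is one more tool, called as a command line: name --argument value ..., lists and objects as JSON in quotes. arm_command: Moves the arm, as the interface text tells. Its arguments: {"type":"object","properties":{"series":{"type":"array","items":{"type":"object","properties":{"dp":{"type":"array","items":{"type":"number"}},"angular":{"type":"array","items":{"type":"number"}},"gripper":{"type":"number"}}}},"grip_force":{"type":"number"}},"required":["series"]}

```bash
mkdir -p pics; cat > h.py <<'E'
import numpy as np, cv2
from rig import get_state, get_image, sign_off, grip_depth
from scipy.spatial.transform import Rotation as R
def rot(q): return R.from_quat([q[1],q[2],q[3],q[0]])
def world_map(d):
    K=d["mtx"]; h,w=d["depth"].shape; u,v=np.meshgrid(np.arange(w),np.arange(h)); z=d["depth"]
    P=np.stack([(u-K[0][2])/K[0][0]*z,-(v-K[1][2])/K[1][1]*z,-z],-1)
    V=np.linalg.inv(np.array(d["view"])); return P@V[:3,:3].T+V[:3,3]
def snap(n,f):
    d=get_image(n); cv2.imwrite("pics/"+f,d["image"]); return d
E
python3 - <<'E'
from h import *
import pickle
s=get_state(); print(s, grip_depth)
print(rot(s["ee_rot"]).as_matrix().round(3))
d={n:snap(n,n+"0.png") for n in("top","side")}
pickle.dump(d,open("d0.pkl","wb"))
for n in d: print(n,d[n].keys(),d[n]["mtx"],np.linalg.inv(d[n]["view"]).round(3))
E
```

```text
{'clock': 0.0, 'qpos': array([ 1.15501946e+00,  2.76587046e-01,  1.50610690e+00,  1.26255004e-05,
        1.36068779e+00, -1.21023818e-01]), 'qd': array([-5.09264339e-04,  1.65716742e-05,  9.05286769e-04, -1.14480605e-03,
       -8.79042915e-05, -9.29440080e-04]), 'effort': array([ 1.18800135e-04, -4.16754985e+01, -2.45805216e+01, -3.53225705e-04,
        1.11157107e-02, -1.24361219e-05]), 'position': array([0.16684549, 0.54972722, 0.23045469]), 'ee_rot': array([ 0.56744997, -0.42146599,  0.56855402,  0.42084829]), 'contact_force': array([ 0.6464332 ,  0.60450219, -0.25613407]), 'moment': array([-0.01633556, -0.05841726,  0.06945277]), 'width': 0.08492974412314719} 0.0187
[[-0.001 -0.957  0.291]
 [-0.002  0.291  0.957]
 [-1.     0.    -0.002]]
top dict_keys(['image', 'depth', 'mtx', 'view']) [[454.94666357   0.         316.57035508]
 [  0.         454.94666357 200.43272992]
 [  0.           0.           1.        ]] [[-0.022  0.996 -0.091  0.448]
 [-0.999 -0.019  0.035  0.216]
 [ 0.033  0.091  0.995  1.164]
 [ 0.     0.     0.     1.   ]]
side dict_keys(['image', 'depth', 'mtx', 'view']) [[455.40748355   0.         317.60210549]
 [  0.         455.40748355 206.24154556]
 [  0.           0.           1.        ]] [[ 0.986  0.062 -0.157  0.37 ]
 [-0.167  0.489 -0.856 -0.707]
 [ 0.024  0.87   0.493  0.601]
 [ 0.     0.     0.     1.   ]]
```

View pics/top0.png

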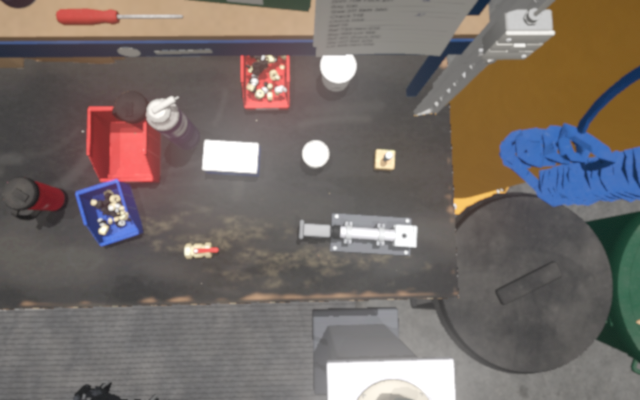

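View pics/side0.png

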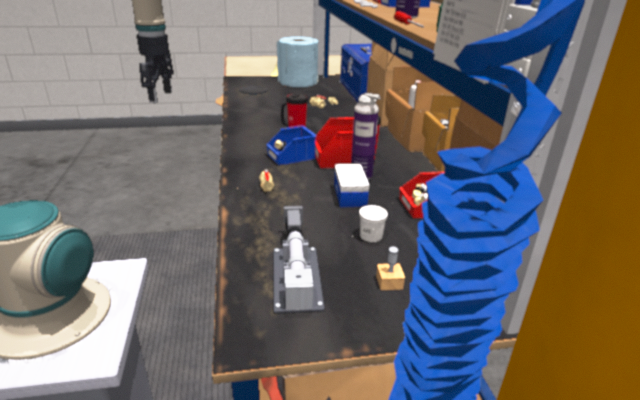

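The top view shows the mount with its hole near (404,236), the handle near (318,231), the pin in its holder near (385,159), the tub near (315,154) and the valve near (200,250). The side view agrees. Next I'll measure these from depth.

```bash
python3 - <<'E'
from h import *
import pickle
d=pickle.load(open("d0.pkl","rb")); t=d["top"]; s=d["side"]
W=world_map(t)
for n,(u,v) in dict(hole=(404,232),clev=(398,240),strap1=(381,236),strap2=(344,234),handle=(318,231),flange=(302,231),pin=(385,159),hold=(378,167),hold2=(392,152),bench=(385,190),tub=(315,153),box=(230,157),valve=(200,250)).items(): print(n,W[v,u].round(4))
Ws=world_map(s)
m=(Ws[...,2]>0.055)&(Ws[...,2]<0.1)&(abs(Ws[...,0]-W[159,385,0])<.05)&(abs(Ws[...,1]-W[159,385,1])<.05)
print("side pin",m.sum(),np.median(Ws[m],0),Ws[m].min(0),Ws[m].max(0))
a=cv2.resize(t["image"][140:265,290:450],None,fx=5,fy=5,interpolation=cv2.INTER_CUBIC)[:600]
cv2.imwrite("pics/c1.png",a)
E
```

```text
hole [ 0.4674 -0.0332  0.066 ]
clev [ 0.4484 -0.0177  0.0666]
strap1 [0.4589 0.0233 0.067 ]
strap2 [0.4657 0.1129 0.0669]
handle [0.4741 0.1756 0.0702]
flange [0.475  0.214  0.0705]
pin [0.6483 0.0057 0.0608]
hold [0.6332 0.0189 0.0328]
hold2 [ 0.6716 -0.0186  0.0303]
bench [ 0.5782 -0.0032 -0.0014]
tub [0.6651 0.1785 0.0658]
box [0.6584 0.3856 0.0658]
valve [0.4348 0.4615 0.0482]
side pin 137 [ 0.65306283 -0.00396935  0.07361047] [ 0.64610841 -0.00855271  0.05533532] [0.66367839 0.00920762 0.0855382 ]
```

View pics/c1.png

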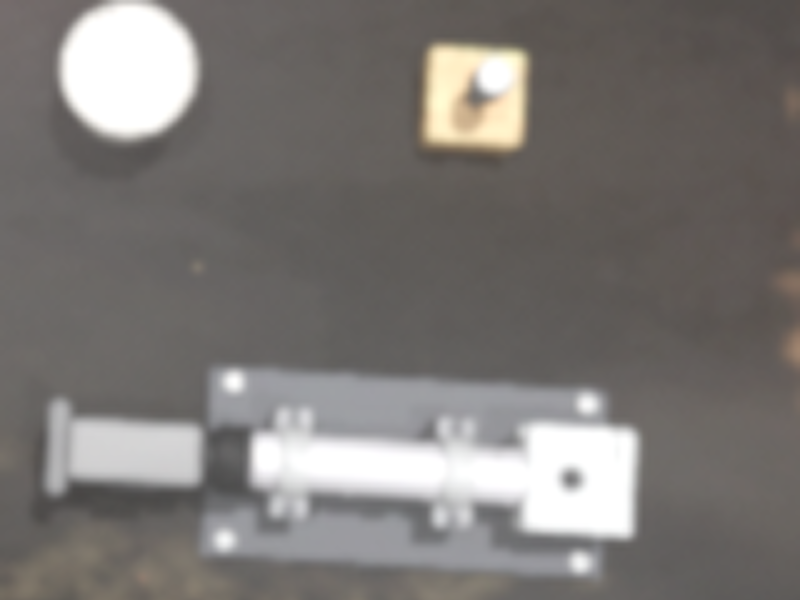

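The crop shows the hole at (571,479), the pin head top at (495,76), the holder centre at (476,97), the base-plate bolts at (233,381), (225,540), (588,403), (580,562), and the flange at (59,447).

```bash
cat >> h.py <<'E'
def px2w(d,u,v,z):
    K=np.array(d["mtx"]); V=np.linalg.inv(np.array(d["view"]))
    r=V[:3,:3]@np.array([(u-K[0,2])/K[0,0],-(v-K[1,2])/K[1,1],-1]); o=V[:3,3]
    return o+r*(z-o[2])/r[2]
E
python3 - <<'E'
from h import *
import pickle
t=pickle.load(open("d0.pkl","rb"))["top"]
P=lambda x,y,z:px2w(t,290+(x-2)/5,140+(y-2)/5,z)
for n,a in dict(hole=(571,479,.064),pintop=(495,76,.084),holder=(476,97,.03),flange=(59,447,.073),gripmid=(137,452,.068)).items(): print(n,P(*a).round(4))
b=[P(*a,.01) for a in((233,381),(225,540),(588,403),(580,562))]
for p in b: print(p.round(4))
e=(b[0]+b[1]-b[2]-b[3])/2; print("axis angle",np.degrees(np.arctan2(e[1],e[0])),np.linalg.norm(e), "centre",sum(b)/4)
e2=(b[0]+b[2]-b[1]-b[3])/2; print("cross angle",np.degrees(np.arctan2(e2[1],e2[0])))
h=P(571,479,.064);f=P(59,447,.073);print("hole-flange",f-h,np.degrees(np.arctan2(*(f-h)[[1,0]])),np.linalg.norm(f-h))
E
```

```text
hole [ 0.4592 -0.0329  0.064 ]
pintop [0.6543 0.001  0.084 ]
holder [6.539e-01 3.000e-04 3.000e-02]
flange [0.4797 0.2153 0.073 ]
gripmid [0.4767 0.1778 0.068 ]
[0.5132 0.1262 0.01  ]
[0.4328 0.1323 0.01  ]
[ 0.4983 -0.0553  0.01  ]
[ 0.4176 -0.048   0.01  ]
axis angle 85.2494430390387 0.18153767369552756 centre [0.46547741 0.03878369 0.01      ]
cross angle -4.789640891662543
hole-flange [0.02049058 0.24819999 0.009     ] 85.28055124760155 0.24920693814988273
```

```bash
cat >> h.py <<'E'
def plan(target,yaw_deg,N):
    """rows to TCP target, tool down, jaw (tool z) at yaw"""
    s=get_state(); M=rot(s["ee_rot"]); p=np.array(s["position"])
    y=np.radians(yaw_deg); x=np.array([0,0,-1.]); z=np.array([np.cos(y),np.sin(y),0]); T=R.from_matrix(np.c_[x,np.cross(z,x),z])
    rv=(M.inv()*T).as_rotvec(); step=(np.array(target)-p)/N
    print("clock",s["clock"],"pos",p.round(4),"jaw yaw",np.degrees(np.arctan2(*M.as_matrix()[[1,0],2])).round(2),"F",s["contact_force"].round(1),"w",s["width"].round(4),"rot/row",(rv/N/(np.pi/2)).round(4), "deg",np.degrees(rv).round(1))
    for i in range(N): print((M*R.from_rotvec(rv*i/N)).inv().apply(step).round(4)/0.12)
E
python3 -c "
from h import *
plan((.654,.001,.20),-4.8,16)"
```

```text
Traceback (most recent call last):
  File "h.py", line 20, in plan
    print("clock",s["clock"],"pos",p.round(4),"jaw yaw",np.degrees(np.arctan2(*M.as_matrix()[[1,0],2])).round(2),"F",s["contact_force"].round(1),"w",s["width"].round(4),"rot/row",(rv/N/(np.pi/2)).round(4), "deg",np.degrees(rv).round(1))
                                                                                                                                                     ^^^^^^^^^^^^^^^^
AttributeError: 'float' object has no attribute 'round'
```

```bash
sed -i 's/s\["width"\].round(4)/round(s["width"],4)/; s/print((M\*R.from_rotvec(rv\*i\/N)).inv().apply(step).round(4)\/0.12)/print(((M*R.from_rotvec(rv*i\/N)).inv().apply(step)\/0.12).round(3).tolist())/' h.py
python3 -c "
from h import *
plan((.654,.001,.20),-4.8,16)"
```

```text
clock 0.1 pos [0.1669 0.5498 0.2305] jaw yaw 73.11 F [-0.6 -0.2 -0.1] w 0.0854 rot/row [ 0.0541 -0.0001  0.    ] deg [77.9 -0.1  0.1]
[0.016, -0.326, -0.2]
[0.016, -0.342, -0.171]
[0.016, -0.355, -0.142]
[0.016, -0.366, -0.111]
[0.016, -0.374, -0.08]
[0.016, -0.379, -0.048]
[0.016, -0.382, -0.015]
[0.016, -0.382, 0.017]
[0.016, -0.379, 0.05]
[0.016, -0.373, 0.081]
[0.016, -0.365, 0.113]
[0.016, -0.354, 0.143]
[0.016, -0.341, 0.173]
[0.016, -0.325, 0.201]
[0.016, -0.307, 0.228]
[0.016, -0.286, 0.253]
```

arm_command --series '[{"dp": [0.016, -0.326, -0.2], "angular": [0.054, 0, 0], "gripper": 85}, {"dp": [0.016, -0.342, -0.171], "angular": [0.054, 0, 0], "gripper": 85}, {"dp": [0.016, -0.355, -0.142], "angular": [0.054, 0, 0], "gripper": 85}, {"dp": [0.016, -0.366, -0.111], "angular": [0.054, 0, 0], "gripper": 85}, {"dp": [0.016, -0.374, -0.08], "angular": [0.054, 0, 0], "gripper": 85}, {"dp": [0.016, -0.379, -0.048], "angular": [0.054, 0, 0], "gripper": 85}, {"dp": [0.016, -0.382, -0.015], "angular": [0.054, 0, 0], "gripper": 85}, {"dp": [0.016, -0.382, 0.017], "angular": [0.054, 0, 0], "gripper": 85}]'

```text
clock: 1.1
position: [0.4125, 0.2669, 0.2115]
ee_rot: [0.676, -0.204, 0.679, 0.202]
contact_force: [0.1, 2.0, 0.2]
width: 0.085
```

```bash
python3 -c "
from h import *
plan((.654,.001,.20),-4.8,8)"
```

```text
clock 1.1 pos [0.4125 0.2669 0.2115] jaw yaw 33.36 F [0.1 2.  0.2] w 0.085 rot/row [ 0.053  -0.0004  0.0002] deg [38.2 -0.3  0.2]
[0.012, -0.37, 0.058]
[0.012, -0.364, 0.088]
[0.012, -0.355, 0.118]
[0.012, -0.344, 0.147]
[0.012, -0.33, 0.175]
[0.012, -0.315, 0.202]
[0.012, -0.297, 0.228]
[0.012, -0.277, 0.252]
```

arm_command --series '[{"dp": [0.012, -0.37, 0.058], "angular": [0.053, 0, 0], "gripper": 85}, {"dp": [0.012, -0.364, 0.088], "angular": [0.053, 0, 0], "gripper": 85}, {"dp": [0.012, -0.355, 0.118], "angular": [0.053, 0, 0], "gripper": 85}, {"dp": [0.012, -0.344, 0.147], "angular": [0.053, 0, 0], "gripper": 85}, {"dp": [0.012, -0.33, 0.175], "angular": [0.053, 0, 0], "gripper": 85}, {"dp": [0.012, -0.315, 0.202], "angular": [0.053, 0, 0], "gripper": 85}, {"dp": [0.012, -0.297, 0.228], "angular": [0.053, 0, 0], "gripper": 85}, {"dp": [0.012, -0.277, 0.252], "angular": [0.053, 0, 0], "gripper": 85}]'

```text
clock: 2.1
position: [0.6559, -0.0119, 0.1956]
ee_rot: [0.703, 0.037, 0.71, -0.039]
contact_force: [-0.0, -0.4, -0.3]
width: 0.0848
```

```bash
python3 -c "
from h import *
import pickle
s=get_state(); d=snap('wrist','w1.png'); pickle.dump((s,d),open('w1.pkl','wb')); print(d['mtx'],np.array(d['mount']).round(3))
plan((.654,.001,.055),-4.8,8)"
```

```text
[[309.70691629   0.         319.3247038 ]
 [  0.         309.70691629 193.79567815]
 [  0.           0.           1.        ]] [[ 0.     0.283 -0.959 -0.141]
 [-0.     0.959  0.283  0.071]
 [ 1.     0.     0.     0.   ]
 [ 0.     0.     0.     1.   ]]
clock 2.15 pos [ 0.6603 -0.0176  0.1947] jaw yaw -6.48 F [ 5.5 -2.9 -0.1] w 0.0851 rot/row [-0.0023 -0.0004  0.0007] deg [-1.7 -0.3  0.5]
[0.145, 0.02, -0.008]
[0.145, 0.02, -0.008]
[0.145, 0.019, -0.008]
[0.145, 0.019, -0.008]
[0.145, 0.019, -0.008]
[0.145, 0.019, -0.008]
[0.145, 0.019, -0.008]
[0.146, 0.019, -0.008]
```

View pics/w1.png

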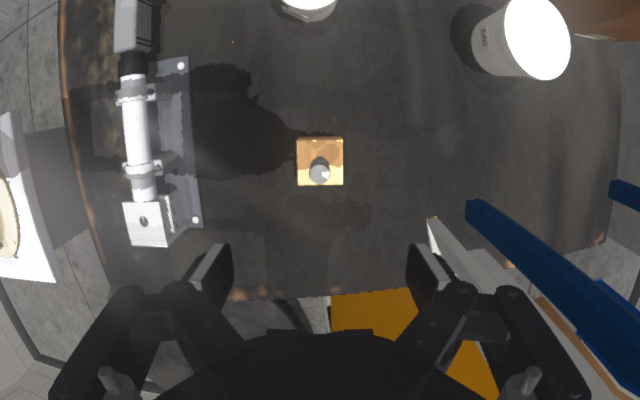

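The wrist view shows the pin head top near (320,172) in its holder, with the fingers lined up in x. The arm was still settling, so I'll come closer, stop and look again.

arm_command --series '[{"dp": [0.15, 0.04, -0.02], "angular": [-0.009, 0, 0.003], "gripper": 85}, {"dp": [0.15, 0.04, -0.015], "angular": [-0.009, 0, 0.003], "gripper": 85}, {"dp": [0.15, 0.04, -0.015], "angular": [0, 0, 0], "gripper": 75}, {"dp": [0.1, 0.04, 0], "angular": [0, 0, 0], "gripper": 65}, {"dp": [0, 0, 0], "angular": [0, 0, 0], "gripper": 60}, {"dp": [0, 0, 0], "angular": [0, 0, 0], "gripper": 60}, {"dp": [0, 0, 0], "angular": [0, 0, 0], "gripper": 60}, {"dp": [0, 0, 0], "angular": [0, 0, 0], "gripper": 60}]'

```text
clock: 3.15
position: [0.657, 0.0002, 0.1255]
ee_rot: [0.705, 0.031, 0.708, -0.03]
contact_force: [0.1, -0.7, 0.2]
width: 0.0599
```

```bash
cat >> h.py <<'E'
def wpx(s,d,u,v,z):
    K=np.array(d["mtx"]); a=np.array([(u-K[0,2])/K[0,0],(v-K[1,2])/K[1,1]]); th=np.hypot(*a)
    r=np.array([a[0]/th*np.sin(th),-a[1]/th*np.sin(th),-np.cos(th)]); Mt=np.array(d["mount"]); M=rot(s["ee_rot"]).as_matrix()
    o=M@Mt[:3,3]+s["position"]; r=M@Mt[:3,:3]@r; return o+r*(z-o[2])/r[2]
E
python3 -c "
from h import *
import pickle
s=get_state(); d=snap('wrist','w2.png'); pickle.dump((s,d),open('w2.pkl','wb'))
a=cv2.resize(d['image'][120:320,200:440],None,fx=3,fy=3,interpolation=cv2.INTER_CUBIC); cv2.imwrite('pics/w2c.png',a)
plan((.654,.001,.055),-4.8,1)"
```

```text
clock 3.2 pos [6.570e-01 2.000e-04 1.256e-01] jaw yaw -4.95 F [0.4 0.  0.5] w 0.0598 rot/row [-0.0017 -0.0034 -0.0005] deg [-0.1 -0.3 -0. ]
[0.589, 0.004, -0.022]
```

View pics/w2c.png

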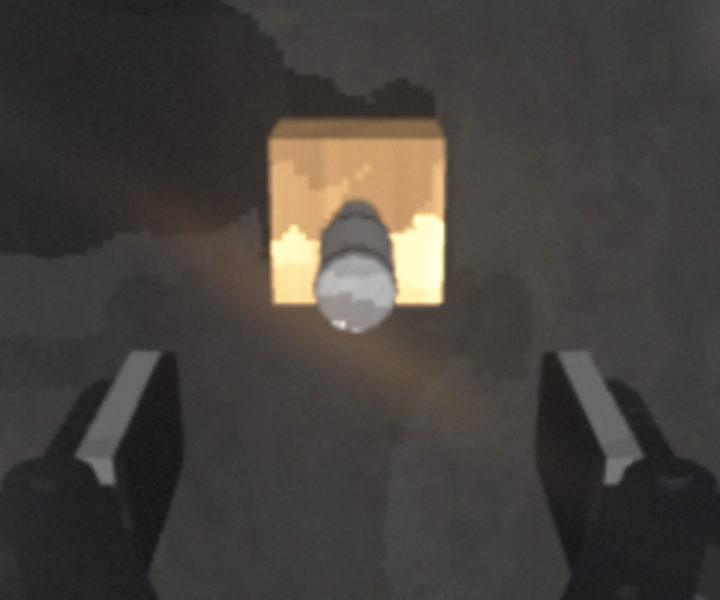

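The pin head top is at crop (355,291), full image (318.0,216.7), centred between the pads.

```bash
python3 -c "
from h import *
import pickle
s,d=pickle.load(open('w2.pkl','rb'))
p=wpx(s,d,318,216.7,.084); print(p, wpx(s,d,200+356/3,120+217/3,.03))
plan((p[0],p[1],.056),-4.8,4)"
```

```text
[0.65603312 0.00212422 0.084     ] [0.65607737 0.00252005 0.03      ]
clock 3.2 pos [6.570e-01 2.000e-04 1.256e-01] jaw yaw -4.95 F [0.4 0.  0.5] w 0.0598 rot/row [-0.0004 -0.0008 -0.0001] deg [-0.1 -0.3 -0. ]
[0.145, 0.004, -0.002]
[0.145, 0.004, -0.002]
[0.145, 0.004, -0.002]
[0.145, 0.004, -0.002]
```

arm_command --series '[{"dp": [0.145, 0.004, -0.002], "angular": [0, -0.003, 0], "gripper": 60}, {"dp": [0.145, 0.004, -0.002], "angular": [0, 0, 0], "gripper": 60}, {"dp": [0.145, 0.004, -0.002], "angular": [0, 0, 0], "gripper": 60}, {"dp": [0.14, 0.004, -0.002], "angular": [0, 0, 0], "gripper": 50}, {"dp": [0, 0, 0], "angular": [0, 0, 0], "gripper": 40}, {"dp": [0, 0, 0], "angular": [0, 0, 0], "gripper": 30}, {"dp": [0, 0, 0], "angular": [0, 0, 0], "gripper": 10}, {"dp": [0, 0, 0], "angular": [0, 0, 0], "gripper": 10}]' --grip_force 35

```text
clock: 4.2
position: [0.6577, 0.0017, 0.0567]
ee_rot: [0.708, 0.031, 0.705, -0.031]
contact_force: [-0.2, 0.7, -1.4]
width: 0.0168
```

```bash
python3 -c "
from h import *
plan((.656,.002,.126),-4.8,3)"
```

```text
clock 4.2 pos [0.6577 0.0017 0.0567] jaw yaw -4.97 F [-0.2  0.7 -1.4] w 0.0168 rot/row [-0.0006  0.0008 -0.0001] deg [-0.2  0.2 -0. ]
[-0.192, 0.0, -0.004]
[-0.192, 0.0, -0.004]
[-0.192, 0.0, -0.005]
```

arm_command --series '[{"dp": [0, 0, 0], "angular": [0, 0, 0], "gripper": 10}, {"dp": [-0.1, 0, 0], "angular": [0, 0.001, 0], "gripper": 10}, {"dp": [-0.2, 0, 0], "angular": [0, 0, 0], "gripper": 10}, {"dp": [-0.2, 0, 0], "angular": [0, 0, 0], "gripper": 10}, {"dp": [-0.2, 0, 0], "angular": [0, 0, 0], "gripper": 10}, {"dp": [0, 0, 0], "angular": [0, 0, 0], "gripper": 10}, {"dp": [0, 0, 0], "angular": [0, 0, 0], "gripper": 10}, {"dp": [0, 0, 0], "angular": [0, 0, 0], "gripper": 10}]'

```text
clock: 5.2
position: [0.659, 0.0016, 0.1464]
ee_rot: [0.709, 0.031, 0.704, -0.031]
contact_force: [0.7, -0.0, -0.0]
width: 0.0167
```

```bash
python3 -c "
from h import *
plan((.460,-.032,.145),-4.8,6)"
```

```text
clock 5.2 pos [0.659  0.0016 0.1464] jaw yaw -4.97 F [ 0.7 -0.  -0. ] w 0.0167 rot/row [-0.0003  0.0008 -0.0001] deg [-0.2  0.4 -0. ]
[-0.0, -0.07, -0.271]
[0.0, -0.07, -0.271]
[0.001, -0.07, -0.271]
[0.001, -0.07, -0.271]
[0.001, -0.07, -0.271]
[0.002, -0.07, -0.271]
```

arm_command --series '[{"dp": [0, -0.05, -0.2], "angular": [0, 0.004, 0], "gripper": 10}, {"dp": [0, -0.07, -0.271], "angular": [0, 0.001, 0], "gripper": 10}, {"dp": [0, -0.07, -0.271], "angular": [0, 0, 0], "gripper": 10}, {"dp": [0, -0.07, -0.271], "angular": [0, 0, 0], "gripper": 10}, {"dp": [0, -0.07, -0.271], "angular": [0, 0, 0], "gripper": 10}, {"dp": [0, -0.06, -0.22], "angular": [0, 0, 0], "gripper": 10}, {"dp": [0, -0.02, -0.1], "angular": [0, 0, 0], "gripper": 10}, {"dp": [0, 0, 0], "angular": [0, 0, 0], "gripper": 10}]'

```text
clock: 6.2
position: [0.4536, -0.0308, 0.1391]
ee_rot: [0.702, 0.031, 0.711, -0.03]
contact_force: [0.8, 0.3, -1.2]
width: 0.0165
```

```bash
python3 -c "
from h import *
plan((.460,-.032,.145),-4.8,1)"
```

```text
clock 6.2 pos [ 0.4536 -0.0308  0.1391] jaw yaw -4.96 F [ 0.8  0.3 -1.2] w 0.0165 rot/row [-0.0018 -0.0086 -0.0011] deg [-0.2 -0.8 -0.1]
[-0.05, -0.006, 0.054]
```

arm_command --series '[{"dp": [-0.03, -0.006, 0.054], "angular": [-0.002, -0.009, -0.001], "gripper": 10}, {"dp": [0, 0, 0], "angular": [0, 0, 0], "gripper": 10}, {"dp": [0, 0, 0], "angular": [0, 0, 0], "gripper": 10}, {"dp": [0, 0, 0], "angular": [0, 0, 0], "gripper": 10}, {"dp": [0, 0, 0], "angular": [0, 0, 0], "gripper": 10}, {"dp": [0, 0, 0], "angular": [0, 0, 0], "gripper": 10}, {"dp": [0, 0, 0], "angular": [0, 0, 0], "gripper": 10}, {"dp": [0, 0, 0], "angular": [0, 0, 0], "gripper": 10}]'

```text
clock: 7.2
position: [0.4642, -0.0321, 0.1427]
ee_rot: [0.708, 0.029, 0.705, -0.029]
contact_force: [-0.8, 0.9, -1.8]
width: 0.0167
```

```bash
python3 -c "
from h import *
import pickle
plan((.460,-.032,.145),-4.8,1)
s=get_state(); d=snap('wrist','w3.png'); sd=snap('side','s3.png'); pickle.dump((s,d,sd),open('w3.pkl','wb'))
a=cv2.resize(d['image'][130:280,240:400],None,fx=4,fy=4,interpolation=cv2.INTER_CUBIC)
b=cv2.resize(sd['image'][190:340,245:345],None,fx=4,fy=4,interpolation=cv2.INTER_CUBIC)[:,:]
c=np.hstack([a[:, :],b])[:, :]; print(c.shape); cv2.imwrite('pics/c3.png',cv2.resize(c,None,fx=.75,fy=.75,interpolation=cv2.INTER_AREA))"
```

```text
clock 7.2 pos [ 0.4642 -0.0321  0.1427] jaw yaw -4.73 F [-0.8  0.9 -1.8] w 0.0167 rot/row [ 0.0008  0.0025 -0.0001] deg [ 0.1  0.2 -0. ]
[-0.019, -0.002, -0.035]
(600, 1040, 3)
```

View pics/c3.png

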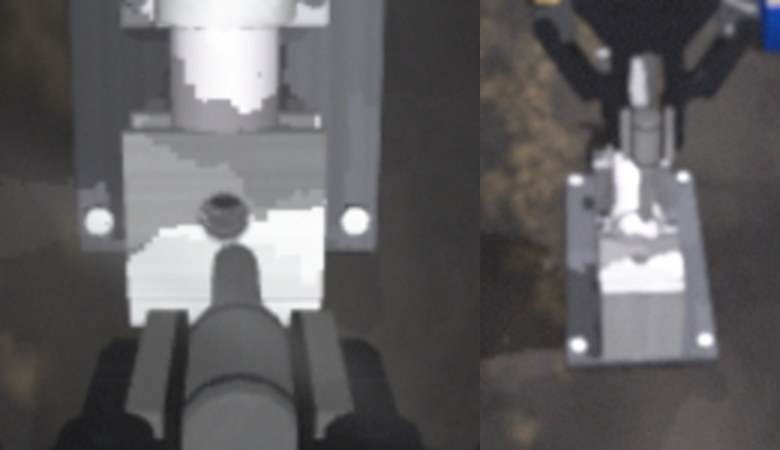

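Crop: hole mouth centre at (224,216), pin foot's end at (236,247), and the pin stands parallel to the fingers. The side view shows it upright as well.

```bash
python3 -c "
from h import *
import pickle
s,d,sd=pickle.load(open('w3.pkl','rb'))
f=lambda x,y,z: wpx(s,d,240+(x/.75-1.5)/4,130+(y/.75-1.5)/4,z).round(4)
print('hole',f(224,216,.064),'foot',f(236,247,.092),'shank/head joint',f(238,308,.134),'headtop far edge',f(238,385,.170))
M=rot(s['ee_rot']).as_matrix();print(s['position'],M[:,0].round(4))
print('tcp+axis',[ (s['position']+M[:,0]*t).round(4) for t in(.0507,-.027)])
print('clevis corners',f(124,131,.064),f(327,131,.064),f(130,322,.064),f(324,312,.064))
"
```

```text
hole [ 0.4607 -0.032   0.064 ] foot [ 0.4638 -0.0303  0.092 ] shank/head joint [ 0.4644 -0.0267  0.134 ] headtop far edge [ 0.4647 -0.0227  0.17  ]
[ 0.46416371 -0.03211215  0.14270478] [ 4.e-03 -1.e-04 -1.e+00]
tcp+axis [array([ 0.4644, -0.0321,  0.092 ]), array([ 0.4641, -0.0321,  0.1697])]
clevis corners [ 0.4383 -0.0083  0.064 ] [ 0.4875 -0.0124  0.064 ] [ 0.4337 -0.0588  0.064 ] [ 0.4842 -0.0602  0.064 ]
```

arm_command --series '[{"dp": [0, -0.001, -0.026], "angular": [0.001, 0.0025, 0], "gripper": 10}, {"dp": [0, 0, 0], "angular": [0, 0, 0], "gripper": 10}, {"dp": [0.1, 0, 0], "angular": [0, 0, 0], "gripper": 10}, {"dp": [0.08, 0, 0], "angular": [0, 0, 0], "gripper": 10}, {"dp": [0, 0, 0], "angular": [0, 0, 0], "gripper": 10}, {"dp": [0, 0, 0], "angular": [0, 0, 0], "gripper": 10}, {"dp": [0, 0, 0], "angular": [0, 0, 0], "gripper": 10}, {"dp": [0, 0, 0], "angular": [0, 0, 0], "gripper": 10}]'

```text
clock: 8.3
position: [0.4606, -0.0319, 0.1192]
ee_rot: [0.706, 0.03, 0.707, -0.03]
contact_force: [-0.6, 0.1, -1.3]
width: 0.0171
```

```bash
python3 -c "
from h import *
plan((.461,-.0322,.115),-4.8,1)"
```

```text
clock 8.3 pos [ 0.4606 -0.0319  0.1192] jaw yaw -4.82 F [-0.6  0.1 -1.3] w 0.0171 rot/row [-0.0003 -0.0006 -0.0002] deg [-0.  -0.1 -0. ]
[0.035, -0.002, 0.004]
```

arm_command --series '[{"dp": [0, -0.002, 0.003], "angular": [0, 0, 0], "gripper": 10}, {"dp": [0.03, 0, 0], "angular": [0, 0, 0], "gripper": 10}, {"dp": [0.03, 0, 0], "angular": [0, 0, 0], "gripper": 10}, {"dp": [0.03, 0, 0], "angular": [0, 0, 0], "gripper": 10}, {"dp": [0.03, 0, 0], "angular": [0, 0, 0], "gripper": 10}, {"dp": [0, 0, 0], "angular": [0, 0, 0], "gripper": 10}, {"dp": [0, 0, 0], "angular": [0, 0, 0], "gripper": 10}, {"dp": [0, 0, 0], "angular": [0, 0, 0], "gripper": 10}]'

```text
clock: 9.3
position: [0.4611, -0.0323, 0.1039]
ee_rot: [0.706, 0.03, 0.707, -0.03]
contact_force: [-1.0, -0.8, -0.9]
width: 0.0171
```

```bash
python3 -c "
from h import *
plan((.461,-.0322,.075),-4.8,1); print(get_state()['moment'])"
```

```text
clock 9.3 pos [ 0.4611 -0.0323  0.1039] jaw yaw -4.83 F [-1.  -0.8 -0.9] w 0.0171 rot/row [-0.0003 -0.0004 -0.0002] deg [-0. -0. -0.]
[0.241, 0.0, -0.001]
[-0.00646816  0.042324    0.04624071]
```

The pin entered freely, with its foot at about 53 mm, so I'll keep lowering gently.

arm_command --series '[{"dp": [0.04, 0, 0], "angular": [0, 0, 0], "gripper": 10}, {"dp": [0.04, 0, 0], "angular": [0, 0, 0], "gripper": 10}, {"dp": [0.04, 0, 0], "angular": [0, 0, 0], "gripper": 10}, {"dp": [0.04, 0, 0], "angular": [0, 0, 0], "gripper": 10}, {"dp": [0.03, 0, 0], "angular": [0, 0, 0], "gripper": 10}, {"dp": [0, 0, 0], "angular": [0, 0, 0], "gripper": 10}, {"dp": [0, 0, 0], "angular": [0, 0, 0], "gripper": 10}, {"dp": [0, 0, 0], "angular": [0, 0, 0], "gripper": 10}]'

```text
clock: 10.3
position: [0.4612, -0.0323, 0.0795]
ee_rot: [0.706, 0.03, 0.707, -0.03]
contact_force: [0.3, 0.4, -1.1]
width: 0.0171
```

```bash
python3 -c "
from h import *
plan((.461,-.0322,.074),-4.8,1)"
```

```text
clock 10.3 pos [ 0.4612 -0.0323  0.0795] jaw yaw -4.83 F [ 0.3  0.4 -1.1] w 0.0171 rot/row [-0.0003 -0.0004 -0.0002] deg [-0. -0. -0.]
[0.046, 0.0, -0.001]
```

arm_command --series '[{"dp": [0.03, 0, 0], "angular": [0, 0, 0], "gripper": 10}, {"dp": [0.02, 0, 0], "angular": [0, 0, 0], "gripper": 10}, {"dp": [0, 0, 0], "angular": [0, 0, 0], "gripper": 10}, {"dp": [0, 0, 0], "angular": [0, 0, 0], "gripper": 10}, {"dp": [0, 0, 0], "angular": [0, 0, 0], "gripper": 50}, {"dp": [0, 0, 0], "angular": [0, 0, 0], "gripper": 50}, {"dp": [0, 0, 0], "angular": [0, 0, 0], "gripper": 50}, {"dp": [0, 0, 0], "angular": [0, 0, 0], "gripper": 50}]'

```text
clock: 11.3
position: [0.4618, -0.0324, 0.0737]
ee_rot: [0.707, 0.03, 0.706, -0.03]
contact_force: [0.0, 0.3, -0.4]
width: 0.05
```

```bash
python3 -c "
from h import *
plan((.461,-.0322,.130),-4.8,1)"
```

```text
clock 11.3 pos [ 0.4618 -0.0324  0.0737] jaw yaw -4.82 F [ 0.   0.3 -0.4] w 0.05 rot/row [-0.0003  0.0007 -0.    ] deg [-0.   0.1 -0. ]
[-0.469, 0.001, -0.006]
```

arm_command --series '[{"dp": [-0.05, 0, 0], "angular": [0, 0, 0], "gripper": 50}, {"dp": [-0.14, 0, 0], "angular": [0, 0, 0], "gripper": 50}, {"dp": [-0.18, 0, 0], "angular": [0, 0, 0], "gripper": 60}, {"dp": [-0.18, 0, 0], "angular": [0, 0, 0], "gripper": 70}, {"dp": [0, 0.2, 0], "angular": [0, 0, 0], "gripper": 80}, {"dp": [0, 0.3, 0], "angular": [0, 0, 0], "gripper": 80}, {"dp": [0, 0.3, 0], "angular": [0, 0, 0], "gripper": 80}, {"dp": [0, 0.3, 0], "angular": [0, 0, 0], "gripper": 80}]'

```text
clock: 12.3
position: [0.4747, 0.1003, 0.1453]
ee_rot: [0.708, 0.032, 0.704, -0.032]
contact_force: [0.4, 0.5, 0.3]
width: 0.0797
```

```bash
python3 -c "
from h import *
plan((.4787,.1801,.13),-4.8,4)"
```

```text
clock 12.3 pos [0.4747 0.1003 0.1453] jaw yaw -5.14 F [0.4 0.5 0.3] w 0.0797 rot/row [-0.001   0.0009  0.0001] deg [-0.3  0.3  0. ]
[0.032, 0.166, -0.007]
[0.032, 0.166, -0.007]
[0.032, 0.166, -0.006]
[0.032, 0.166, -0.006]
```

arm_command --series '[{"dp": [0.03, 0.23, -0.006], "angular": [-0.003, 0.003, 0], "gripper": 80}, {"dp": [0.03, 0.2, -0.006], "angular": [0, 0, 0], "gripper": 80}, {"dp": [0, 0.12, -0.006], "angular": [0, 0, 0], "gripper": 80}, {"dp": [0, 0.02, -0.006], "angular": [0, 0, 0], "gripper": 80}, {"dp": [0, 0, 0], "angular": [0, 0, 0], "gripper": 80}, {"dp": [0, 0, 0], "angular": [0, 0, 0], "gripper": 80}, {"dp": [0, 0, 0], "angular": [0, 0, 0], "gripper": 80}, {"dp": [0, 0, 0], "angular": [0, 0, 0], "gripper": 80}]'

```text
clock: 13.3
position: [0.4783, 0.1707, 0.1401]
ee_rot: [0.708, 0.029, 0.705, -0.03]
contact_force: [-0.5, 0.6, 0.5]
width: 0.0799
```

```bash
python3 -c "
from h import *
import pickle
plan((.4787,.1801,.055),-4.8,1)
s=get_state(); d=snap('wrist','w4.png'); t=snap('top','t4.png'); pickle.dump((s,d,t),open('w4.pkl','wb'))
a=cv2.resize(d['image'][100:300,230:410],None,fx=3,fy=3,interpolation=cv2.INTER_CUBIC)
b=snap('side','s4.png')['image'][190:340,260:340]; b=cv2.resize(b,(320,600),interpolation=cv2.INTER_CUBIC)
c=np.hstack([a,np.zeros((600,0,3),np.uint8),b]); cv2.imwrite('pics/c4.png',c[:,:860]if c.shape[1]<=800 else cv2.resize(c,(int(c.shape[1]*.9),540)));print(c.shape)"
```

```text
clock 13.3 pos [0.4783 0.1707 0.1401] jaw yaw -4.77 F [-0.5  0.6  0.5] w 0.0799 rot/row [0.0003 0.0025 0.0008] deg [0.  0.2 0.1]
[0.709, 0.079, -0.006]
(600, 860, 3)
```

View pics/c4.png

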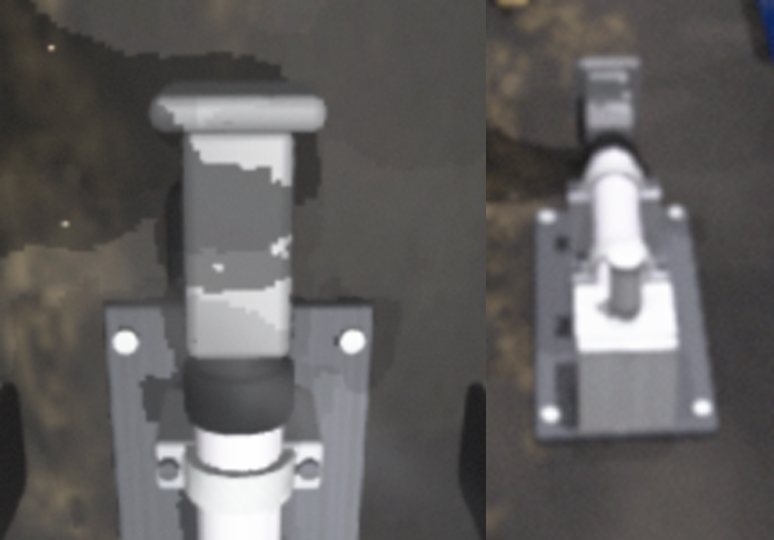

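The handle is centred under the open fingers, with its grip at crop x 185–293 and y 132–358. In the side view the pin head sits on the upper plate. I'll check both numerically.

```bash
python3 -c "
from h import *
import pickle
s,d,t=pickle.load(open('w4.pkl','rb'))
f=lambda x,y,z: wpx(s,d,230+(x/.9-1)/3,100+(y/.9-1)/3,z).round(4)
for q in((186,133),(292,133),(187,356),(291,356)): print(f(*q,.068))
W=world_map(t); m=(np.abs(W[...,0]-.4592)<.03)&(np.abs(W[...,1]+.0329)<.03)&(W[...,2]>.075)
print('pin head',m.sum(),np.median(W[m],0),W[m].max(0))
plan((.4787,.1801,.032),-4.8,6)"
```

```text
[0.4675 0.212  0.068 ]
[0.4947 0.2097 0.068 ]
[0.4615 0.1503 0.068 ]
[0.4902 0.1479 0.068 ]
pin head 58 [ 0.45958981 -0.03048151  0.09992564] [ 0.46698495 -0.02385026  0.10366758]
clock 13.45 pos [0.4783 0.1709 0.1401] jaw yaw -4.76 F [0.4 0.3 0.2] w 0.0799 rot/row [0.0001 0.0004 0.0001] deg [0.  0.2 0.1]
[0.15, 0.013, -0.001]
[0.15, 0.013, -0.001]
[0.15, 0.013, -0.001]
[0.15, 0.013, -0.001]
[0.15, 0.013, -0.001]
[0.15, 0.013, -0.001]
```

arm_command --series '[{"dp": [0.1, 0.03, 0], "angular": [0, 0.002, 0], "gripper": 80}, {"dp": [0.17, 0.03, -0.003], "angular": [0, 0, 0], "gripper": 80}, {"dp": [0.17, 0.02, 0], "angular": [0, 0, 0], "gripper": 80}, {"dp": [0.17, 0, 0], "angular": [0, 0, 0], "gripper": 80}, {"dp": [0.17, 0, 0], "angular": [0, 0, 0], "gripper": 80}, {"dp": [0.06, 0, 0], "angular": [0, 0, 0], "gripper": 80}, {"dp": [0, 0, 0], "angular": [0, 0, 0], "gripper": 80}, {"dp": [0, 0, 0], "angular": [0, 0, 0], "gripper": 80}]' --grip_force 60

```text
clock: 14.45
position: [0.4784, 0.182, 0.0331]
ee_rot: [0.706, 0.029, 0.707, -0.03]
contact_force: [-0.3, -0.0, -0.0]
width: 0.08
```

```bash
python3 -c "
from h import *
plan((.4787,.1801,.032),-4.8,1)"
```

```text
clock 14.45 pos [0.4784 0.182  0.0331] jaw yaw -4.73 F [-0.3 -0.  -0. ] w 0.08 rot/row [ 0.0007 -0.0008  0.0006] deg [ 0.1 -0.1  0.1]
[0.009, -0.015, 0.004]
```

arm_command --series '[{"dp": [0.005, -0.014, 0.002], "angular": [0, 0, 0], "gripper": 60}, {"dp": [0, 0, 0], "angular": [0, 0, 0], "gripper": 45}, {"dp": [0, 0, 0], "angular": [0, 0, 0], "gripper": 40}, {"dp": [0, 0, 0], "angular": [0, 0, 0], "gripper": 35}, {"dp": [0, 0, 0], "angular": [0, 0, 0], "gripper": 20}, {"dp": [0, 0, 0], "angular": [0, 0, 0], "gripper": 20}, {"dp": [0, 0, 0], "angular": [0, 0, 0], "gripper": 20}, {"dp": [0, 0, 0], "angular": [0, 0, 0], "gripper": 20}]' --grip_force 60

```text
clock: 15.45
position: [0.4783, 0.1805, 0.0345]
ee_rot: [0.706, 0.03, 0.707, -0.029]
contact_force: [-0.7, 0.4, 2.0]
width: 0.0292
```

```bash
python3 -c "
from h import *
plan((.4787,.1801,.032),-4.8,1)"
```

```text
clock 15.45 pos [0.4783 0.1805 0.0345] jaw yaw -4.79 F [-0.7  0.4  2. ] w 0.0292 rot/row [ 0.0001 -0.0003 -0.0001] deg [ 0. -0. -0.]
[0.021, -0.003, 0.004]
```

The width of 29 mm means the button is flush. Now I'll pull along the tool's +y, which is the mount's y.

arm_command --series '[{"dp": [0, 0.05, 0], "angular": [0, 0, 0], "gripper": 20}, {"dp": [0, 0.08, 0], "angular": [0, 0, 0], "gripper": 20}, {"dp": [0, 0.08, 0], "angular": [0, 0, 0], "gripper": 20}, {"dp": [0, 0.08, 0], "angular": [0, 0, 0], "gripper": 20}, {"dp": [0, 0.08, 0], "angular": [0, 0, 0], "gripper": 20}, {"dp": [0, 0.05, 0], "angular": [0, 0, 0], "gripper": 20}, {"dp": [0, 0.02, 0], "angular": [0, 0, 0], "gripper": 20}, {"dp": [0, 0.02, 0], "angular": [0, 0, 0], "gripper": 20}]'

```text
clock: 16.45
position: [0.4829, 0.2376, 0.0342]
ee_rot: [0.706, 0.028, 0.707, -0.03]
contact_force: [0.1, -4.1, 2.9]
width: 0.0292
```

```bash
python3 -c "
from h import *
plan((.4783+.01,.1805+.1196,.0345),-4.8,1)"
```

```text
clock 16.45 pos [0.4829 0.2376 0.0342] jaw yaw -4.71 F [ 0.1 -4.1  2.9] w 0.0292 rot/row [ 0.0009 -0.0006  0.0023] deg [ 0.1 -0.1  0.2]
[-0.004, 0.522, 0.002]
```

arm_command --series '[{"dp": [0, 0.06, 0], "angular": [0, 0, 0], "gripper": 20}, {"dp": [0, 0.08, 0], "angular": [0, 0, 0], "gripper": 20}, {"dp": [0, 0.08, 0], "angular": [0, 0, 0], "gripper": 20}, {"dp": [0, 0.08, 0], "angular": [0, 0, 0], "gripper": 20}, {"dp": [0, 0.08, 0], "angular": [0, 0, 0], "gripper": 20}, {"dp": [0, 0.06, 0], "angular": [0, 0, 0], "gripper": 20}, {"dp": [0, 0.04, 0], "angular": [0, 0, 0], "gripper": 20}, {"dp": [0, 0.04, 0], "angular": [0, 0, 0], "gripper": 20}]'

```text
clock: 17.45
position: [0.4876, 0.2942, 0.0339]
ee_rot: [0.706, 0.024, 0.707, -0.034]
contact_force: [-0.9, -7.7, 4.3]
width: 0.0292
```

```bash
python3 -c "
from h import *
plan((.4783+.01,.1805+.1196,.0345),-4.8,1)"
```

```text
clock 17.45 pos [0.4876 0.2942 0.0339] jaw yaw -4.68 F [-0.9 -7.7  4.3] w 0.0292 rot/row [ 0.0014 -0.0013  0.0095] deg [ 0.1 -0.1  0.9]
[-0.006, 0.049, 0.002]
```

arm_command --series '[{"dp": [0, 0.05, 0], "angular": [0, 0, 0.005], "gripper": 20}, {"dp": [0, 0.05, 0], "angular": [0, 0, 0.005], "gripper": 20}, {"dp": [0, 0.05, 0], "angular": [0, 0, 0.003], "gripper": 20}, {"dp": [0, 0.05, 0], "angular": [0, 0, 0], "gripper": 20}, {"dp": [0, 0.05, 0], "angular": [0, 0, 0], "gripper": 20}, {"dp": [0, 0.05, 0], "angular": [0, 0, 0], "gripper": 20}, {"dp": [0, 0.05, 0], "angular": [0, 0, 0], "gripper": 20}, {"dp": [0, 0.05, 0], "angular": [0, 0, 0], "gripper": 20}]'

```text
clock: 18.45
position: [0.4878, 0.3023, 0.0332]
ee_rot: [0.702, 0.001, 0.71, -0.048]
contact_force: [0.6, -21.3, 9.1]
width: 0.0292
```

```bash
python3 -c "
from h import *
plan((.4783+.01,.1805+.1196,.0345),-4.8,1)"
```

```text
clock 18.45 pos [0.4878 0.3023 0.0332] jaw yaw -4.0 F [  0.6 -21.3   9.1] w 0.0292 rot/row [ 0.0091 -0.0057  0.0431] deg [ 0.8 -0.5  3.9]
[-0.009, -0.018, 0.006]
```

arm_command --series '[{"dp": [0, 0.035, 0], "angular": [0.004, -0.002, 0.02], "gripper": 20}, {"dp": [0, 0.035, 0], "angular": [0.003, -0.002, 0.02], "gripper": 20}, {"dp": [0, 0.035, 0], "angular": [0.002, 0, 0.02], "gripper": 20}, {"dp": [0, 0.035, 0], "angular": [0, 0, 0.015], "gripper": 20}, {"dp": [0, 0.035, 0], "angular": [0, 0, 0.01], "gripper": 20}, {"dp": [0, 0.035, 0], "angular": [0, 0, 0.008], "gripper": 20}, {"dp": [0, 0.035, 0], "angular": [0, 0, 0.008], "gripper": 20}, {"dp": [0, 0.035, 0], "angular": [0, 0, 0.008], "gripper": 20}]'

```text
clock: 19.45
position: [0.4881, 0.3055, 0.0337]
ee_rot: [0.705, 0.043, 0.708, -0.006]
contact_force: [0.3, -15.4, 6.5]
width: 0.0296
```

```bash
python3 -c "
from h import *
import pickle
plan((.4783+.01,.1805+.1196,.0345),-4.8,1)
t=snap('top','t5.png'); b=snap('side','s5.png')
s=get_state(); print(s['position'],s['contact_force'],np.abs(s['qd']).max())
W=world_map(t); m=(np.abs(W[...,0]-.4592)<.03)&(np.abs(W[...,1]+.0329)<.03)&(W[...,2]>.08)
print('pin head',m.sum(),np.median(W[m],0),W[m].max(0))
a=cv2.resize(t['image'][135:265,180:440],(800,400),interpolation=cv2.INTER_CUBIC); cv2.imwrite('pics/c5.png',a)"
```

```text
clock 19.45 pos [0.4881 0.3055 0.0337] jaw yaw -4.04 F [  0.3 -15.4   6.5] w 0.0296 rot/row [ 0.0084 -0.0039 -0.0332] deg [ 0.8 -0.4 -3. ]
[-0.009, -0.044, 0.004]
[0.48814419 0.30545253 0.03368466] [ -0.23723998 -14.20232128   6.12158606] 0.0028142897603128975
pin head 58 [ 0.45948592 -0.02998326  0.09959903] [ 0.46686542 -0.02248896  0.10470663]
```

View pics/c5.png

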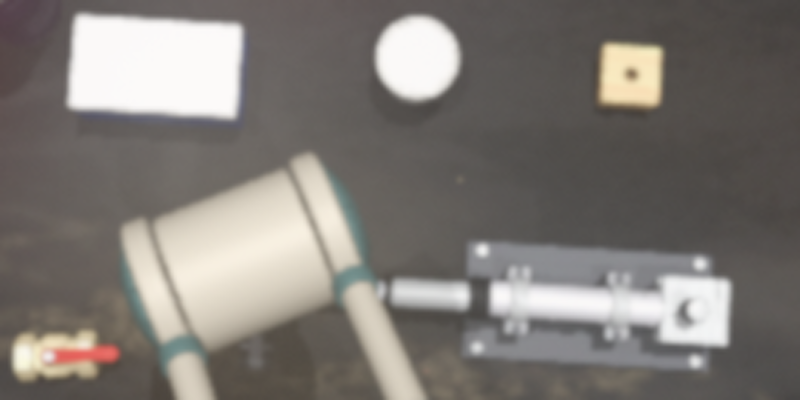

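View pics/s5.png

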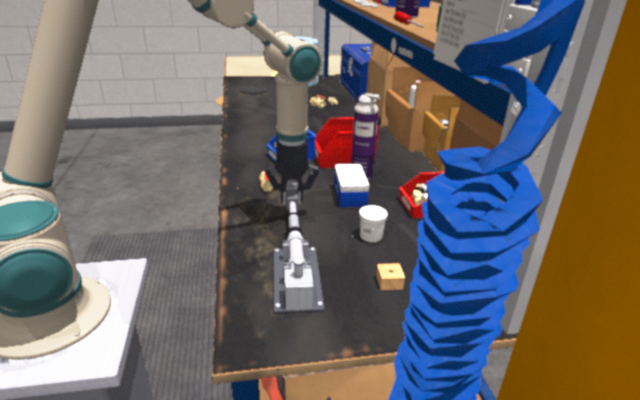

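The pole is fully out and at rest. The pin head is at z = 0.100 m, and the tub, box and valve are where they were. Handing in now.

```bash
python3 -c "
from h import *
print(sign_off()); s=get_state(); print(s['clock'],s['position'],s['contact_force'],s['width'])"
```

```text
the job is handed in; nothing more can be done
None
the job is handed in; nothing more can be done
```

The pin is in the mount, and the pole was fully extended with the gripper still holding the handle when I handed the job in at about 19.6 s. No verdict was reported, and I could not read the state after handing in.

- **Pin:** it went in without resistance. The depth image puts the head top at about 0.100 m, the height expected when it is fully home.
- **Pull:** gripping at 60 N closed the fingers to 29 mm, so the release button was flush. I then pulled the handle out about 122 mm at first, and 125 mm as read at the fingertips at the end. That is the 120 mm of travel, with the rest put down to pin play and tool tilt.
- **Hold:** the arm was at rest in the last check, pulling with about 14 N against springs of 6 to 7 N.
- **Neighbours:** the tub, box and valve look unmoved in the last pictures. I compared them by eye and did not measure them again.
- **Small disagreements:** the top and wrist cameras differed by up to 2 mm. The tool ended tilted about 3° about the jaw axis.

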